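# Tip the boiled sweets from the corner-spout tray into the wooden box

## Task

Set the square wooden box on the table under the open corner of the tipping tray. Then lift the tray by its bar handle so that the three sugar balls run out through that corner into the box, and lower the tray gently until it is level again; don't let it drop.

Things in the scene. Friction and masses are not known exactly. Their poses are not given: they have to be found in the camera images.
- box_mid (a point): Centre, half-way up, of the loose, open, empty square box of pale wood: 140 x 140 mm outside, 60 mm high, walls 8 mm thick, floor at most 8 mm, about 0.25 kg. It is the only square wooden box; pick it up by one wall. x and y are square to its walls, z up. It starts to the robot's left (+y) of the tipping tray.
- tray (a joint): Tilt of the tipping tray in rad: 0 level, as it rests, growing as the handle rises; stop at 0.9. A square aluminium plate 150 x 150 mm, rims 20 mm high, on a dark steel stand fixed to the table, set like a diamond: one corner has no rim (the spout), a bar handle is at the opposite one. It falls back when let go; 3 N at the handle lift it. Balls roll from 7 to 10 degrees; 35 empty it.
- handle (a point): Middle of the tray's bar handle: a level round steel bar 10 mm thick, 80 mm long, 154 mm above the table, held by rods at its ends, 40 mm clear of the tray's corner, free on its other side and below. It can turn between the fingers. Axes with the tray level: x along the bar, y level towards the spout, z up. The hinge line is parallel to the bar, 190 mm from it along y and 39 mm lower.
- spout (a point): Tip of the tray's open corner, on its floor, 124 mm above the table when level, 266 mm from the handle along the handle's y; same axes. The tray's underside is at 120 mm; tipped 35 degrees the tip is still 70 mm up. The stand stays 65 mm back from it, so the box fits below, brought in level from beyond. Balls land 0 to 70 mm beyond the tip: centre the box about 35 mm beyond it.
- sweet0_center (a point): Centre of sugar ball 1 of 3, a hard amber boiled sweet, 26 mm across, 14 g, lying loose in the tray at the start.
- sweet1_center (a point): Centre of sugar ball 2 of 3, a hard amber boiled sweet, 26 mm across, 14 g, lying loose in the tray at the start.
- sweet2_center (a point): Centre of sugar ball 3 of 3, a hard amber boiled sweet, 26 mm across, 14 g, lying loose in the tray at the start.
Things that resemble listed ones, but are neither listed nor needed, are in the scene too. Leave any green look-alike of the part that bears sweet1_center alone.

How it is judged:
By the outcome, as a careful person would: the job done as asked, in the order asked, and still so for the second after the job is handed in, with the robot touching nothing.
It also fails if it takes over 58 s, if anything falls off the work surface, if the arm or the gripper's body presses on something with over 40 N, if the wrist force passes 120 N, or if a joint passes its speed limit or range.

## Robot

A 6-joint arm with a two-finger parallel gripper is mounted at the origin on the work surface. World frame = base frame: x ahead of the robot, y to its left, z up, the work surface at z = 0. Lengths are in m, angles in rad, forces in N, time in s.
With the tool pointing down it reaches from about 0.3 to 0.95 m from the base axis. Payload 3.1 kg.
Tool frame: the origin (TCP) lies at the very end of the fingers, on their centre line; the grasp point (between the pads) lies 19 mm behind it; z points along the fingers, y is the line along which they close (so a half turn about z gives the same grasp; the last joint's range is limited). The gripper opens to 85 mm and grips with 20 to 120 N. Pads are 22 mm wide; open, the fingers measure 114 mm over their backs; the gripper's body (76 mm by 85 mm) begins 54 mm behind the grasp point. The pads swing forward as they close: fully open they stand 13 mm farther back than shut.
Start: joints at [-1.335, 0.308, 1.634, -0, 1.2, -0.07], TCP at [0.188, -0.596, 0.231] pointing down, gripper open.
Joint ranges: [-3.06, 3.06], [-0.79, 1.96], [0.05, 2.63], [-1.19, 4.34], [0.05, 2.64], [-2.94, 2.94]. Speed limits (rad/s): [2.79, 2.79, 3.14, 3.14, 3.14, 3.14].

## Interface

Orientations are given as a unit quaternion [x, y, z, w].
In Python, from station import get_obs, camera, calibration, hand_in gives the robot as it stands.
- The arm moves only by the tool move_arm, never from a script. Its argument "commands" is a list of rows, each a list of 7 numbers: the finger opening in mm, from 0 to 85.4, then the shift along the tool's x, y, z in mm, then the turn, a rotation vector about the tool's x, y, z in degrees. In form: [[claw, x, y, z, wx, wy, wz], ...]. A call has 1 to 8 rows; each row shifts and turns the commanded pose from where the row before left it, along the tool's axes as they then stand; what a row does not reach is not made up. A row lasts 1/10 s, in which the tool goes at most 50 mm and 8.59 degrees, less where a joint would pass 70% of its speed; a pose out of reach is approached as far as the arm can. A call is refused whole if a number of a shift passes 50 or a number of a turn 8.59, either way. A call with a gripper value outside its range is refused whole. The fingers move at their own pace and stop on an object; "newtons" is the grip in N (left out, the last holds). Time passes only in rows, so rows that do not move let the fingers close. It gives the time, the measured TCP pose, the force, the opening and the grip force at its end, in the units of the state.
- get_obs(): the state, without advancing time (a new reading comes with each control period).
- camera(name): name is "scene" or "top" or "wrist"; returns the picture (384x512x3 uint8, red, green, blue); there is no depth.
- calibration(name): a dict with "vfov" (degrees; the focal length in pixels is half the picture's height over the tangent of half this angle, whatever the lens; pixels are square), "cx", "cy" (the principal point, pixels), "rvec" (rotation vector, rad) and "tvec" (3), from world to camera coordinates, as OpenCV has them. Camera axes: x right, y down, z forward; pixel columns grow to the right and rows downward; lengths in m; the calibration is good to about 2 mm. A picture is of the moment at which its call begins: read the wrist's pose just before it. calibration takes no time and is no camera call; for the wrist camera it gives the pose at the moment of the call.
- hand_in(): hands the job in; it is judged then, once.
The state is a dict: "time_s": time; "joint_pos": joint angles; "joint_vel": joint speeds; "joint_torque": joint torques, N m; "tool_pos": TCP position; "eef_rot": TCP orientation; "force": force on the tool from outside, world axes, zero at the start; "torque": the same for the moment, N m; "grip_width": finger opening in m; "finger_force": force on a finger pad.
Only numpy, scipy, OpenCV 4.12 (cv2) and the standard library are available. Lean on these libraries where they do the work, as an engineer would, in place of code of your own. Each camera call takes 0.05 s, during which the arm holds its last target. There are 200 camera calls.

## Working session

There is one attempt and no reset: what is moved stays moved. The work goes in short steps, Python scripts to look and compute and a tool call to move; the robot and the scene stay as the last step left them, time stands still between calls to the robot, and variables do not carry over. Pictures are saved under pics/ and viewed, at most 10 in all, crops included, and the job is handed in when it is done.

Besides the shell and the picture viewer there is one more tool, called after "Call:" as name(argument=value, ...), one argument or row to a line, values as JSON. move_arm: Moves the arm, as the interface text tells. Its arguments: {"type":"object","properties":{"commands":{"type":"array","items":{"type":"array","items":{"type":"number"}}},"newtons":{"type":"number"}},"required":["commands"]}

```bash
mkdir -p pics; ls; python3 - <<'E'
from station import *
import cv2
for n in("scene","top"):
    cv2.imwrite(f"pics/{n}0.png",camera(n)[:,:,::-1]); print(n,calibration(n))
o=get_obs();print(o["time_s"],o["tool_pos"],o["eef_rot"])
E
```

```text
pics
scene {'vfov': 57.3881918764463, 'cx': 254.69658510814693, 'cy': 190.77842486454864, 'rvec': array([ 1.97754226,  1.17129538, -0.58473155]), 'tvec': array([-0.33477202, -0.16963267,  1.07588441])}
top {'vfov': 49.72724331680446, 'cx': 257.73675867967614, 'cy': 189.65925787312077, 'rvec': array([ 2.17854665, -2.13833807,  0.13029242]), 'tvec': array([0.07874329, 0.56404079, 0.7906345 ])}
0.1 [ 0.18796538 -0.59527892  0.23017492] [ 9.88330327e-01  1.52322331e-01 -9.10993955e-05 -1.03119057e-03]
```

View pics/top0.png

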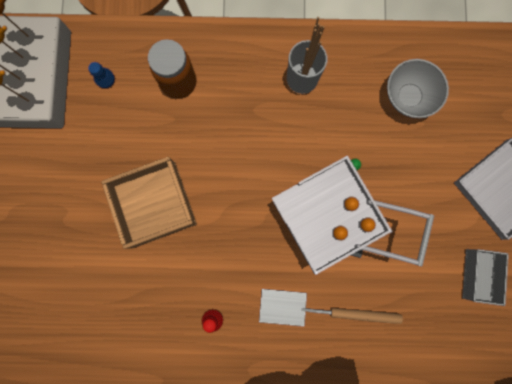

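View pics/scene0.png

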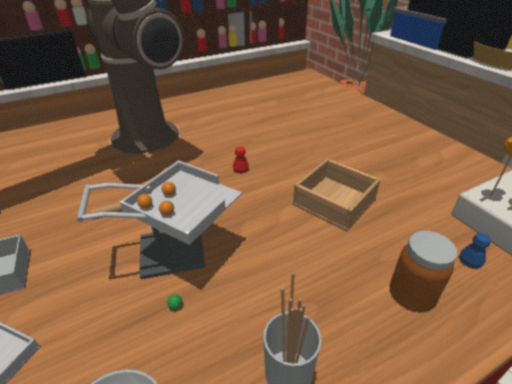

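The top view shows the wooden box at about (148,203), the tray at (332,215) with its spout at (272,200), and the handle bar running from (433,215) to (421,264). Possible mix-ups:
- **Box:** the grey tray at (495,190) and the grey box at (485,277). Only (148,203) is wooden and square.
- **Ball:** the green ball at (355,163), which I leave alone. The three amber balls are in the tray.

Next is one close crop, measured with the calibration.

```bash
cat > h.py <<'E'
import numpy as np, cv2
from station import *
def bp(name,pts,z,cal=None):
    c=cal or calibration(name); f=192/np.tan(np.radians(c["vfov"]/2))
    R=cv2.Rodrigues(c["rvec"])[0]; C=-R.T@c["tvec"]
    out=[]
    for (u,v) in pts:
        d=R.T@np.array([(u-c["cx"])/f,(v-c["cy"])/f,1]); out.append(C+d*(z-C[2])/d[2])
    return np.array(out)
def pj(name,P,cal=None):
    c=cal or calibration(name); f=192/np.tan(np.radians(c["vfov"]/2))
    K=np.array([[f,0,c["cx"]],[0,f,c["cy"]],[0,0,1]])
    return cv2.projectPoints(np.array(P,float),c["rvec"],c["tvec"],K,None)[0][:,0]
E
python3 - <<'E'
from h import *
np.set_printoptions(precision=4,suppress=True)
im=cv2.imread("pics/top0.png")[145:285,95:445]
cv2.imwrite("pics/top0c.png",cv2.resize(im,(800,320),interpolation=cv2.INTER_CUBIC))
print("cam",bp("top",[(258,190)],0))
print("box",bp("top",[(103,185),(169,158),(193,220),(125,247)],.06))
print("bar",bp("top",[(433,215),(421,264)],.154))
print("spout",bp("top",[(272,200)],.124))
E
```

```text
cam [[0.5659 0.0887 0.    ]]
box [[0.5628 0.388  0.06  ]
 [0.6182 0.263  0.06  ]
 [0.4986 0.2118 0.06  ]
 [0.4451 0.3388 0.06  ]]
bar [[ 0.5103 -0.2075  0.154 ]
 [ 0.4284 -0.1848  0.154 ]]
spout [[0.5336 0.0635 0.124 ]]
```

View pics/top0c.png

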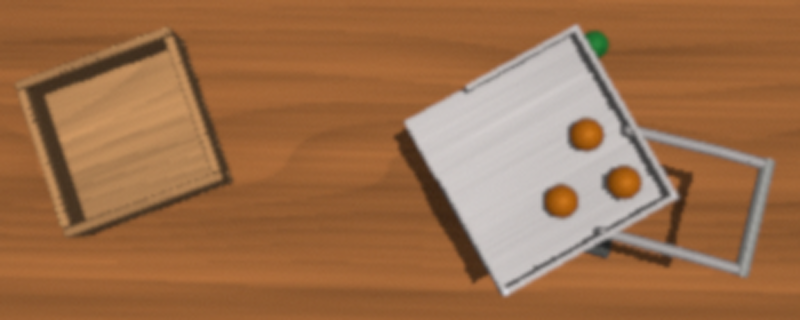

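The crop confirms the wooden box, with an intact square rim. The tray's spout corner is at (272.6,198.4), pointing left, and the three amber balls are on its floor. The measured spout-to-bar distance is 267 mm against 266 expected. The handle axis points at about 76°, and the box yaw is about 23.5°. I'll grip the box wall on the side away from the tray.

```bash
cat >> h.py <<'E'
from scipy.spatial.transform import Rotation as Ro
np.set_printoptions(precision=4,suppress=True)
def shift(target,yaw=None):
    o=get_obs(); R=Ro.from_quat(o["eef_rot"]); x=R.as_matrix()[:,0]
    y0=np.degrees(np.arctan2(x[1],x[0]))
    print("t",o["time_s"],"tcp",o["tool_pos"],"yaw",y0,"tilt",R.as_matrix()[:,2],"shift mm",1000*R.inv().apply(np.array(target)-o["tool_pos"]), "wz", None if yaw is None else y0-yaw,"F",o["force"],"w",o["grip_width"],"ff",o["finger_force"])
E
python3 - <<'E'
from h import *
b=bp("top",[(102.9,183),(169.4,158),(190.5,222.5),(125.6,247.8)],.06);print(b,b.mean(0))
bar=bp("top",[(431,216.3),(420.9,263.1)],.154);sp=bp("top",[(272.6,198.6)],.124)[0]
m=bar.mean(0);print(m,sp,sp-m,np.linalg.norm((sp-m)[:2]),np.linalg.norm(bar[0]-bar[1]))
d=bar[1]-bar[0];print(np.degrees(np.arctan2(d[1],d[0])),np.degrees(np.arctan2(*(sp-m)[[1,0]])))
shift([.505,.36,.17],23.5)
E
```

```text
[[0.5667 0.3885 0.06  ]
 [0.6182 0.2622 0.06  ]
 [0.4938 0.2164 0.06  ]
 [0.4437 0.3375 0.06  ]] [0.5306 0.3012 0.06  ]
[ 0.469  -0.1944  0.154 ] [0.5361 0.0625 0.124 ] [ 0.0671  0.2569 -0.03  ] 0.26550690826429657 0.08055889364956437
166.14132574130218 75.35238097873258
t 0.1 tcp [ 0.188  -0.5953  0.2302] yaw 17.523067691332177 tilt [-0.0005  0.002  -1.    ] shift mm [ 589.9395 -815.3679   61.9388] wz -5.976932308667823 F [-0.5294 -0.1939  1.2162] w 0.08533518713127237 ff 0.0
```

Call:
move_arm(
  commands=[
    [50, 24.5, -34, 0, 0, 0, 0],
    [50, 24.5, -34, 0, 0, 0, 0],
    [50, 24.5, -34, 0, 0, 0, 0],
    [50, 24.5, -34, 0, 0, 0, 0],
    [50, 24.5, -34, 0, 0, 0, 0],
    [50, 24.5, -34, 0, 0, 0, 0],
    [50, 24.5, -34, 0, 0, 0, 0],
    [50, 24.5, -34, 0, 0, 0, 0],
  ],
)

```text
time_s: 0.9
tool_pos: [0.2931, -0.2758, 0.2309]
eef_rot: [0.988, 0.152, -0.0, -0.0]
force: [0.1, -0.5, 0.4]
grip_width: 0.05
finger_force: 0.0
```

Call:
move_arm(
  commands=[
    [50, 24.5, -34, 0, 0, 0, 0],
    [50, 24.5, -34, 0, 0, 0, 0],
    [50, 24.5, -34, 0, 0, 0, 0],
    [50, 24.5, -34, 0, 0, 0, 0],
    [50, 24.5, -34, 0, 0, 0, 0],
    [50, 24.5, -34, 0, 0, 0, 0],
    [50, 24.5, -34, 0, 0, 0, 0],
    [50, 24.5, -34, 0, 0, 0, 0],
  ],
)

```text
time_s: 1.7
tool_pos: [0.3981, 0.0425, 0.2311]
eef_rot: [0.988, 0.152, 0.0, 0.0]
force: [0.3, -0.1, 0.4]
grip_width: 0.0501
finger_force: 0.0
```

Call:
move_arm(
  commands=[
    [50, 24.5, -34, 5, 0, 0, 0],
    [50, 24.5, -34, 5, 0, 0, 0],
    [50, 24.5, -34, 5, 0, 0, 0],
    [50, 24.5, -34, 5, 0, 0, 0],
    [50, 24.5, -34, 5, 0, 0, 0],
    [50, 24.5, -34, 5, 0, 0, 0],
    [50, 24.5, -34, 5, 0, 0, -6],
    [50, 0, 0, 0, 0, 0, 0],
  ],
)

```text
time_s: 2.5
tool_pos: [0.4906, 0.3234, 0.1948]
eef_rot: [0.979, 0.206, 0.0, -0.001]
force: [-0.3, 0.1, -0.4]
grip_width: 0.0497
finger_force: 0.0
```

```bash
python3 - <<'E'
from h import *
shift([.505,.36,.16],23.5)
c=calibration("wrist"); im=camera("wrist")[:,:,::-1].copy(); cv2.imwrite("pics/w1.png",im); np.save("w1.npy",c,allow_pickle=True)
y=np.radians(23.5);e=np.array([np.cos(y),np.sin(y),0]);n=np.array([-e[1],e[0],0])
C=np.array([.5306,.3012,.06])
print(pj("wrist",[C+.07*(a*e+b*n) for a,b in((1,1),(-1,1),(-1,-1),(1,-1))],c))
E
```

```text
t 2.5 tcp [0.4906 0.3234 0.1948] yaw 23.79390242346984 tilt [-0.0003  0.0015 -1.    ] shift mm [ 27.9302 -27.6148  34.8969] wz 0.2939024234698415 F [-0.2654  0.1046 -0.449 ] w 0.04970325493939329 ff 0.0
[[220.0622  80.7789]
 [224.2522 217.3868]
 [351.1475 218.1094]
 [368.0762  81.6626]]
```

View pics/w1.png

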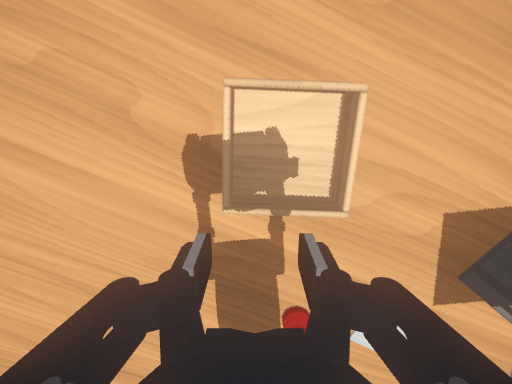

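The wrist view shows the box rim corners at (223,79), (223,210), (348,216) and (367,86). They are close to the prediction, with a small yaw and offset error. The wall to grip is the left one, at column 223–228.

```bash
python3 - <<'E'
from h import *
c=np.load("w1.npy",allow_pickle=True).item()
b=bp("wrist",[(223,79),(223,211),(348,216.5),(367,86)],.06,c);C=b.mean(0)
print(b,C,[np.linalg.norm(b[i]-b[i-1]) for i in range(4)])
a=[np.degrees(np.arctan2(*(d)[[1,0]])) for d in (b[0]-b[1],b[3]-b[2],b[0]-b[3],b[1]-b[2])];print(a)
y=np.radians((a[0]+a[1]+a[2]+a[3]-180)/4);print(np.degrees(y))
w=C+.066*np.array([-np.sin(y),np.cos(y),0]);w[2]=.027;print(w)
shift(w,np.degrees(y))
E
```

```text
[[0.5695 0.3913 0.06  ]
 [0.445  0.3416 0.06  ]
 [0.4946 0.2132 0.06  ]
 [0.619  0.2639 0.06  ]] [0.532  0.3025 0.06  ] [np.float64(0.13677134367547097), np.float64(0.13406590374792537), np.float64(0.13758915580056663), np.float64(0.13430223580669007)]
[np.float64(21.798384822293606), np.float64(22.14623314700408), np.float64(111.23253671855609), np.float64(111.13851033738379)]
21.578916256309384
[0.5077 0.3639 0.027 ]
t 2.55 tcp [0.4897 0.321  0.1949] yaw 23.670139675002957 tilt [-0.0017 -0.0009 -1.    ] shift mm [ 34.0521 -32.0406 167.848 ] wz 2.0912234186935734 F [-0.2469 -0.2806 -0.1735] w 0.050100031615670663 ff 0.0
```

Call:
move_arm(
  commands=[
    [50, 17, -16, 0, 0, 0, 0],
    [50, 17, -16, 0, 0, 0, 0],
    [50, 0, 0, 35, 0, 0, 2],
    [50, 0, 0, 35, 0, 0, 0],
    [50, 0, 0, 25, 0, 0, 0],
    [50, 0, 0, 0, 0, 0, 0],
  ],
)

```text
time_s: 3.15
tool_pos: [0.5045, 0.3585, 0.0966]
eef_rot: [0.983, 0.186, -0.005, 0.002]
force: [-0.1, -1.2, -0.6]
grip_width: 0.0503
finger_force: 0.0
```

```bash
python3 - <<'E'
from h import *
shift([.5077,.3639,.027],21.6)
E
```

```text
t 3.15 tcp [0.5045 0.3585 0.0966] yaw 21.426679042810974 tilt [-0.0092 -0.0061 -0.9999] shift mm [ 5.6842 -4.0181 69.533 ] wz -0.17332095718902707 F [-0.1343 -1.1782 -0.6344] w 0.050339728244863824 ff 0.0
```

Call:
move_arm(
  commands=[
    [50, 5, -4, 20, 0, 0, 0],
    [50, 0, 0, 25, 0, 0, 0],
    [50, 0, 0, 20, 0, 0, 0],
    [50, 0, 0, 5, 0, 0, 0],
    [50, 0, 0, 0, 0, 0, 0],
  ],
)

```text
time_s: 3.65
tool_pos: [0.5117, 0.3672, 0.0318]
eef_rot: [0.982, 0.186, -0.0, 0.0]
force: [0.1, -0.1, 0.7]
grip_width: 0.0497
finger_force: 0.0
```

```bash
python3 - <<'E'
from h import *
shift([.5077,.3639,.027],21.6)
E
```

```text
t 3.65 tcp [0.5117 0.3672 0.0318] yaw 21.473236772338524 tilt [-0.0004 -0.0004 -1.    ] shift mm [-4.9334  1.602   4.8154] wz -0.12676322766147763 F [ 0.1486 -0.1363  0.7251] w 0.04967538297296232 ff 0.0
```

Call:
move_arm(
  commands=[
    [2, 0, 0, 0, 0, 0, 0],
    [2, 0, 0, 0, 0, 0, 0],
    [2, 0, 0, 0, 0, 0, 0],
    [2, 0, 0, 0, 0, 0, 0],
    [2, 0, 0, 0, 0, 0, 0],
    [2, 0, 0, 0, 0, 0, 0],
  ],
  newtons=50,
)

```text
time_s: 4.25
tool_pos: [0.5131, 0.3679, 0.033]
eef_rot: [0.982, 0.187, 0.001, 0.0]
force: [0.2, -2.8, 5.4]
grip_width: 0.0068
finger_force: 50.3
```

Call:
move_arm(
  commands=[
    [2, 0, 0, -8, 0, 0, 0],
    [2, 0, 0, -10, 0, 0, 0],
    [2, 0, 0, 0, 0, 0, 5],
    [2, 0, 0, 0, 0, 0, 8],
    [2, 0, 0, 0, 0, 0, 8],
    [2, 0, 0, 0, 0, 0, 8],
    [2, 0, 0, 0, 0, 0, 7],
    [2, 0, 0, 0, 0, 0, 0],
  ],
)

```text
time_s: 5.05
tool_pos: [0.5111, 0.368, 0.0492]
eef_rot: [0.992, -0.126, -0.0, -0.0]
force: [-0.8, 0.6, -3.6]
grip_width: 0.0074
finger_force: 48.9
```

```bash
python3 - <<'E'
from h import *
shift([.561,.160,.050],-14.3)
cv2.imwrite("pics/t2.png",camera("top")[100:300,60:460,::-1].repeat(2,0).repeat(2,1))
E
```

```text
t 5.05 tcp [0.5111 0.368  0.0492] yaw -14.466597131054437 tilt [-0.0006  0.0002 -1.    ] shift mm [100.2455 188.9182  -0.858 ] wz -0.16659713105443608 F [-0.8307  0.577  -3.6419] w 0.007429300773886194 ff 48.88682305812836
```

View pics/t2.png

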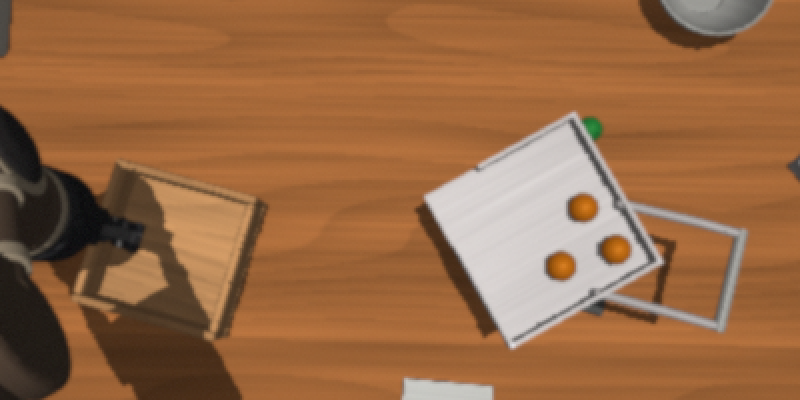

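The box is held and level. Its rim corners are at (120,163), (258,201), (213,337) and (75,297) in the crop. The tray and balls are undisturbed.

```bash
python3 - <<'E'
from h import *
b=bp("top",[(120,181.5),(190,200.5),(166.5,268.5),(97.5,248.5)],.076);C=b.mean(0)
print(C,[np.linalg.norm(b[i]-b[i-1]) for i in range(4)])
print([np.degrees(np.arctan2(*d[[1,0]])) for d in(b[0]-b[3],b[1]-b[2],b[0]-b[1],b[3]-b[2])])
T=np.array([.5447,.0964,0])
o=get_obs();shift(o["tool_pos"]+(T-C)*[1,1,0],-14.3)
E
```

```text
[0.488  0.3015 0.076 ] [np.float64(0.13088760381598918), np.float64(0.13806112242127433), np.float64(0.13254144606973314), np.float64(0.13416119544836538)]
[np.float64(-15.22772411825098), np.float64(-16.904327142239353), np.float64(75.89834553531097), np.float64(75.24894184460281)]
t 5.1 tcp [0.5113 0.368  0.0493] yaw -14.323870406847645 tilt [-0.0003  0.0001 -1.    ] shift mm [105.6911 184.6861  -0.0411] wz -0.023870406847644077 F [ 0.1953 -0.5083 -4.083 ] w 0.006958024262489599 ff 48.88633668422699
```

Call:
move_arm(
  commands=[
    [2, 15, 10, 0, 0, 0, 0],
    [2, 25, 20, 0, 0, 0, 0],
    [2, 30, 25, 0, 0, 0, 0],
    [2, 25, 30, 0, 0, 0, 0],
    [2, 10, 30, 0, 0, 0, 0],
    [2, 0, 30, 0, 0, 0, 0],
    [2, 0, 25, 0, 0, 0, 0],
    [2, 0, 12, 0, 0, 0, 0],
  ],
)

```text
time_s: 5.9
tool_pos: [0.5672, 0.1623, 0.049]
eef_rot: [0.992, -0.126, -0.001, 0.001]
force: [-0.8, -0.5, -4.0]
grip_width: 0.0072
finger_force: 49.0
```

Call:
move_arm(
  commands=[
    [2, 0, 4, 5, 0, 0, 0],
    [2, 0, 0, 5, 0, 0, 0],
    [2, 0, 0, 4, 0, 0, 0],
    [2, 0, 0, 0, 0, 0, 0],
  ],
)

```text
time_s: 6.3
tool_pos: [0.5663, 0.1624, 0.0343]
eef_rot: [0.992, -0.125, -0.001, 0.0]
force: [-0.8, 0.2, -3.0]
grip_width: 0.007
finger_force: 49.0
```

```bash
python3 - <<'E'
from h import *
shift([.565,.1635,.031],-14.3)
cv2.imwrite("pics/t3.png",camera("top")[100:300,60:460,::-1].repeat(2,0).repeat(2,1))
E
```

```text
t 6.3 tcp [0.5663 0.1624 0.0343] yaw -14.395661244203975 tilt [-0.0013  0.     -1.    ] shift mm [-1.5655 -0.7177  3.298 ] wz -0.09566124420397415 F [-0.7831  0.2094 -3.0156] w 0.0069758100399853066 ff 48.98364722728729
```

View pics/t3.png

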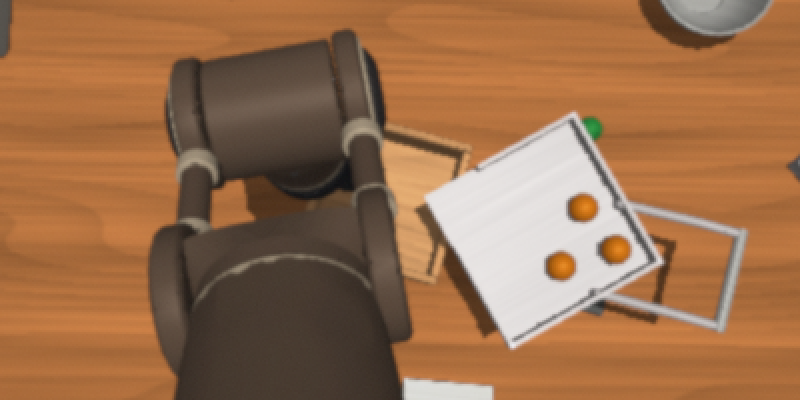

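The box edge now lies under the spout, with its near rim corners at (469,148) and (435,281) in the crop. Next I set it down, release and rise.

Call:
move_arm(
  commands=[
    [2, 0, 0, 2.5, 0, 0, 0],
    [2, 0, 0, 1, 0, 0, 0],
    [2, 0, 0, 0, 0, 0, 0],
    [30, 0, 0, 0, 0, 0, 0],
    [30, 0, 0, 0, 0, 0, 0],
    [30, 0, 0, 0, 0, 0, 0],
  ],
)

```text
time_s: 6.95
tool_pos: [0.5671, 0.1613, 0.0319]
eef_rot: [0.992, -0.126, 0.0, 0.0]
force: [-0.4, 0.4, -0.2]
grip_width: 0.0303
finger_force: 0.0
```

Call:
move_arm(
  commands=[
    [30, 0, 0, -15, 0, 0, 0],
    [30, 0, 0, -30, 0, 0, 0],
    [30, 0, 0, -45, 0, 0, 0],
    [30, 0, -10, -45, 0, 0, 0],
    [30, 0, -45, -45, 0, 0, 0],
    [30, 0, -45, 0, 0, 0, 0],
    [30, 0, -45, 0, 0, 0, 0],
    [30, 0, 0, 0, 0, 0, 0],
  ],
)

```text
time_s: 7.75
tool_pos: [0.6019, 0.2978, 0.2042]
eef_rot: [0.992, -0.124, 0.002, -0.002]
force: [-0.4, 0.1, -0.4]
grip_width: 0.0298
finger_force: 0.0
```

```bash
python3 - <<'E'
from h import *
shift([.469,-.1944,.22],-14.3)
cv2.imwrite("pics/t4.png",camera("top")[100:300,60:460,::-1].repeat(2,0).repeat(2,1))
E
```

```text
t 7.75 tcp [0.6019 0.2978 0.2042] yaw -14.249496579929442 tilt [ 0.0041  0.004  -1.    ] shift mm [ -7.598  509.6829 -18.2855] wz 0.05050342007055875 F [-0.4329  0.0795 -0.3868] w 0.029754347411095276 ff 0.0
```

View pics/t4.png

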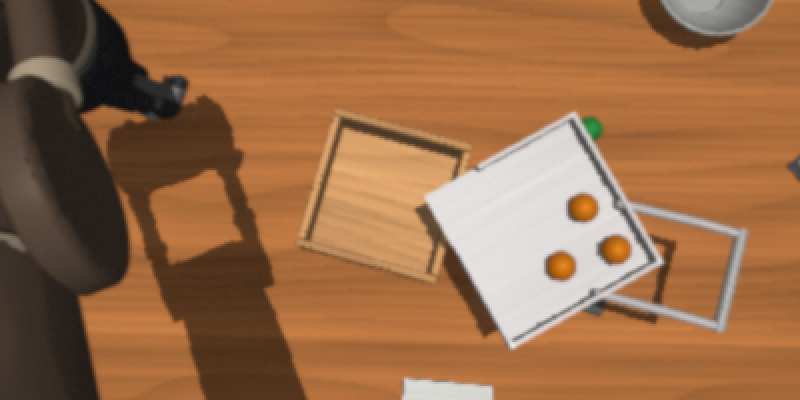

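The box stands on the table with rim corners at (337,110), (470,147), (435,282) and (298,244) in the crop. The spout tip is over it. I'll check the offset and plan the move to the handle.

```bash
python3 - <<'E'
from h import *
b=bp("top",np.array([(337,110),(470,147),(435,282),(298,244)])/2+[60,100],.06);C=b.mean(0)
u=np.array([.247,.969]);sp=bp("top",[(272.6,198.6)],.124)[0]
d=(C-sp)[:2];print(C,"beyond",d@u,"side",d@[u[1],-u[0]])
bar=bp("top",np.array([(741,234),(721,326)])/2+[60,100],.154);print(bar,bar.mean(0))
E
```

```text
[0.5439 0.099  0.06  ] beyond 0.037273664101471746 side -0.0014376540148528325
[[ 0.5069 -0.2031  0.154 ]
 [ 0.43   -0.1841  0.154 ]] [ 0.4684 -0.1936  0.154 ]
```

Call:
move_arm(
  commands=[
    [30, 0, 25, -5, 0, 0, 0],
    [30, 0, 40, -5, 0, 0, 0],
    [30, -2, 40, -5, 0, 0, 0],
    [30, -2, 40, 0, 0, 0, 0],
    [30, -2, 40, 0, 0, 0, 0],
    [30, -2, 40, 0, 0, 0, 0],
    [30, 0, 40, 0, 0, 0, 0],
    [30, 0, 40, 0, 0, 0, 0],
  ],
)

```text
time_s: 8.6
tool_pos: [0.5149, -0.0033, 0.2175]
eef_rot: [0.992, -0.126, -0.0, 0.0]
force: [-0.1, 0.7, -0.0]
grip_width: 0.0301
finger_force: 0.0
```

Call:
move_arm(
  commands=[
    [30, 0, 40, 0, 0, 0, 0],
    [30, 0, 40, 0, 0, 0, 0],
    [30, 0, 40, 0, 0, 0, 0],
    [30, 0, 40, 0, 0, 0, 0],
    [30, 0, 25, 0, 0, 0, 0],
    [30, 0, 15, 0, 0, 0, 0],
    [30, 0, 0, 0, 0, 0, 0],
  ],
)

```text
time_s: 9.3
tool_pos: [0.4656, -0.1962, 0.2174]
eef_rot: [0.992, -0.128, 0.0, 0.0]
force: [0.1, 0.1, 0.6]
grip_width: 0.0304
finger_force: 0.0
```

```bash
python3 - <<'E'
from h import *
shift([.469,-.194,.137],-14.3)
c=calibration("wrist");cv2.imwrite("pics/w2.png",camera("wrist")[:,:,::-1]);np.save("w2.npy",c,allow_pickle=True)
e=np.array([.969,-.247,0]);m=np.array([.469,-.194,.154])
print(pj("wrist",[m+.04*e,m,m-.04*e,[.469,-.194,.135]],c))
E
```

```text
t 9.3 tcp [ 0.4656 -0.1962  0.2174] yaw -14.682095628227593 tilt [-0.     -0.0004 -1.    ] shift mm [ 2.739  -3.008  80.4107] wz -0.38209562822759224 F [0.0963 0.1087 0.6452] w 0.030397391892064245 ff 0.0
[[249.6891 151.6062]
 [250.2644 201.2519]
 [250.7786 245.631 ]
 [250.5612 193.8061]]
```

View pics/w2.png

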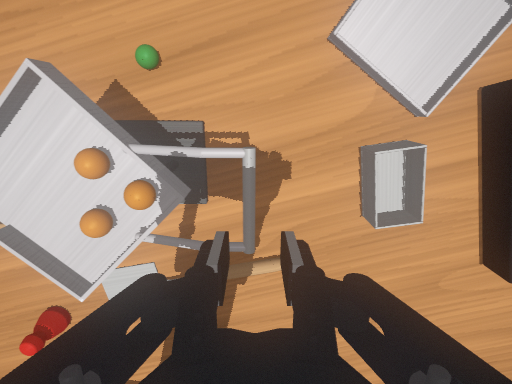

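The bar appears at column 249–250, rows 150–250, within a pixel of the prediction, and all three balls are in the tray. I descend on it and grip lightly.

Call:
move_arm(
  commands=[
    [30, 3, -3, 20, 0, 0, 0],
    [30, 0, 0, 25, 0, 0, 0],
    [30, 0, 0, 20, 0, 0, 0],
    [30, 0, 0, 12, 0, 0, 0],
    [30, 0, 0, 4, 0, 0, 0],
    [30, 0, 0, 0, 0, 0, 0],
  ],
)

```text
time_s: 9.95
tool_pos: [0.4703, -0.1915, 0.1359]
eef_rot: [0.992, -0.126, -0.0, -0.0]
force: [-0.6, 0.5, 0.1]
grip_width: 0.03
finger_force: 0.0
```

Call:
move_arm(
  commands=[
    [3, 0, 0, 0, 0, 0, 0],
    [3, 0, 0, 0, 0, 0, 0],
    [3, 0, 0, 0, 0, 0, 0],
    [3, 0, 0, 0, 0, 0, 0],
    [3, 0, 0, 0, 0, 0, 0],
  ],
  newtons=30,
)

```text
time_s: 10.45
tool_pos: [0.4711, -0.1932, 0.1373]
eef_rot: [0.992, -0.126, 0.001, 0.001]
force: [-0.2, -2.0, 5.4]
grip_width: 0.0089
finger_force: 29.5
```

```bash
python3 - <<'E'
from h import *
shift([.469,-.194,.135],-14.3)
ph=np.arctan2(39,190);r=np.hypot(39,190)
for t in range(0,43,3):
    a=ph+np.radians(t);print(t,r*np.array([np.cos(ph)-np.cos(a),np.sin(a)-np.sin(ph)]))
E
```

```text
t 10.45 tcp [ 0.4711 -0.1932  0.1373] yaw -14.491978042499639 tilt [ 0.002  -0.0016 -1.    ] shift mm [-1.864   1.3415  2.262 ] wz -0.19197804249963824 F [-0.2025 -2.0384  5.391 ] w 0.008919345470011901 ff 29.542841613292694
0 [0. 0.]
3 [2.3015 9.8904]
6 [ 5.1174 19.6468]
9 [ 8.4402 29.2424]
12 [12.2605 38.651 ]
15 [16.568  47.8467]
18 [21.3509 56.8044]
21 [26.5961 65.4995]
24 [32.2891 73.9082]
27 [38.4144 82.0074]
30 [44.9552 89.775 ]
33 [51.8935 97.1896]
36 [ 59.2104 104.2309]
39 [ 66.8858 110.8796]
42 [ 74.8986 117.1175]
```

Call:
move_arm(
  commands=[
    [3, 0, -0.8, -3.3, 0, 0, 0],
    [3, 0, -0.8, -3.3, 0, 0, 0],
    [3, 0, -0.8, -3.3, 0, 0, 0],
    [3, 0, -0.9, -3.3, 0, 0, 0],
    [3, 0, -0.9, -3.3, 0, 0, 0],
    [3, 0, -0.9, -3.2, 0, 0, 0],
    [3, 0, -1.1, -3.2, 0, 0, 0],
    [3, 0, -1.1, -3.2, 0, 0, 0],
  ],
)

```text
time_s: 11.25
tool_pos: [0.4729, -0.1865, 0.1627]
eef_rot: [0.992, -0.126, 0.001, 0.001]
force: [1.6, -5.5, -1.2]
grip_width: 0.0089
finger_force: 29.2
```

Call:
move_arm(
  commands=[
    [3, 0, -1.1, -3.2, 0, 0, 0],
    [3, 0, -1.3, -3.1, 0, 0, 0],
    [3, 0, -1.3, -3.1, 0, 0, 0],
    [3, 0, -1.3, -3.1, 0, 0, 0],
    [3, 0, -1.4, -3.1, 0, 0, 0],
    [3, 0, -1.4, -3.1, 0, 0, 0],
    [3, 0, -1.4, -3.1, 0, 0, 0],
    [3, 0, -1.6, -3, 0, 0, 0],
  ],
)

```text
time_s: 12.05
tool_pos: [0.4756, -0.1764, 0.1878]
eef_rot: [0.992, -0.126, 0.001, 0.002]
force: [1.1, -5.7, 0.5]
grip_width: 0.0086
finger_force: 29.2
```

```bash
python3 - <<'E'
from h import *
shift([.4711+.0182*.247,-.1932+.0182*.969,.1373+.0508],-14.5)
a=camera("top")[100:300,200:460,::-1];b=camera("scene")[120:320,60:320,::-1]
cv2.imwrite("pics/s5.png",cv2.resize(np.hstack([a,b]),None,fx=1.5,fy=1.5))
E
```

```text
t 12.05 tcp [ 0.4756 -0.1764  0.1878] yaw -14.444691965180345 tilt [ 0.0019 -0.0038 -1.    ] shift mm [-0.1936 -0.7929 -0.3138] wz 0.05530803481965485 F [ 1.1013 -5.7214  0.4782] w 0.008630799529629108 ff 29.174827337265015
```

View pics/s5.png

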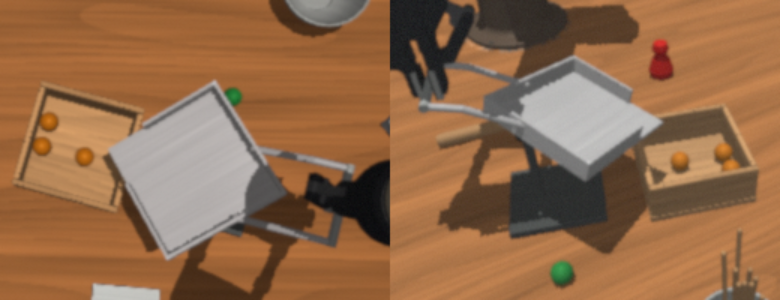

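Both views show all three amber balls in the box, at (48,121), (42,146) and (84,156) in the left half, and the tray empty at 16°. I lower it along the same arc.

Call:
move_arm(
  commands=[
    [3, 0, 1.6, 3, 0, 0, 0],
    [3, 0, 1.4, 3.1, 0, 0, 0],
    [3, 0, 1.4, 3.1, 0, 0, 0],
    [3, 0, 1.4, 3.1, 0, 0, 0],
    [3, 0, 1.3, 3.1, 0, 0, 0],
    [3, 0, 1.3, 3.1, 0, 0, 0],
    [3, 0, 1.3, 3.1, 0, 0, 0],
    [3, 0, 1.1, 3.2, 0, 0, 0],
  ],
)

```text
time_s: 12.95
tool_pos: [0.4729, -0.1865, 0.1629]
eef_rot: [0.992, -0.126, 0.001, 0.001]
force: [0.2, -4.7, 2.5]
grip_width: 0.0086
finger_force: 29.5
```

Call:
move_arm(
  commands=[
    [3, 0, 1.1, 3.2, 0, 0, 0],
    [3, 0, 1.1, 3.2, 0, 0, 0],
    [3, 0, 0.9, 3.2, 0, 0, 0],
    [3, 0, 0.9, 3.3, 0, 0, 0],
    [3, 0, 0.9, 3.3, 0, 0, 0],
    [3, 0, 0.8, 3.3, 0, 0, 0],
    [3, 0, 0.8, 2.5, 0, 0, 0],
    [3, 0, 0.8, 1.5, 0, 0, 0],
  ],
)

```text
time_s: 13.75
tool_pos: [0.4712, -0.1928, 0.139]
eef_rot: [0.992, -0.126, 0.001, 0.0]
force: [1.9, -3.9, 1.5]
grip_width: 0.0087
finger_force: 29.7
```

Call:
move_arm(
  commands=[
    [3, 0, 0, 1, 0, 0, 0],
    [3, 0, 0, 1, 0, 0, 0],
    [3, 0, 0, 0.6, 0, 0, 0],
    [3, 0, 0, 0, 0, 0, 0],
    [3, 0, 0, 0, 0, 0, 0],
  ],
)

```text
time_s: 14.25
tool_pos: [0.4711, -0.1931, 0.1373]
eef_rot: [0.992, -0.126, 0.001, 0.001]
force: [-0.3, -4.0, 5.0]
grip_width: 0.0086
finger_force: 30.2
```

The tray is on its rest: the same pose and upward force as when I gripped it. I release and withdraw.

Call:
move_arm(
  commands=[
    [30, 0, 0, 0, 0, 0, 0],
    [30, 0, 0, 0, 0, 0, 0],
    [30, 0, 0, 0, 0, 0, 0],
    [30, 0, 0, -10, 0, 0, 0],
    [30, 0, 0, -25, 0, 0, 0],
    [30, 0, 10, -40, 0, 0, 0],
    [30, 0, 30, -30, 0, 0, 0],
    [30, 0, 30, 0, 0, 0, 0],
  ],
)

```text
time_s: 15.05
tool_pos: [0.4559, -0.2621, 0.2475]
eef_rot: [0.992, -0.125, 0.005, 0.002]
force: [0.7, -0.4, 0.7]
grip_width: 0.03
finger_force: 0.0
```

Call:
move_arm(
  commands=[
    [30, 0, 20, 0, 0, 0, 0],
    [30, 0, 0, 0, 0, 0, 0],
    [30, 0, 0, 0, 0, 0, 0],
  ],
)

```text
time_s: 15.35
tool_pos: [0.4476, -0.279, 0.2413]
eef_rot: [0.992, -0.127, -0.0, -0.001]
force: [0.4, 0.2, -0.7]
grip_width: 0.0301
finger_force: 0.0
```

```bash
python3 - <<'E'
from h import *
shift([.469,-.194,.137])
a=camera("top")[100:300,200:460,::-1];b=camera("scene")[120:320,60:320,::-1]
cv2.imwrite("pics/s6.png",cv2.resize(np.hstack([a,b]),None,fx=1.5,fy=1.5))
E
```

```text
t 15.35 tcp [ 0.4476 -0.279   0.2413] yaw -14.543080667167875 tilt [-0.0001  0.0012 -1.    ] shift mm [ -0.5951 -87.5678 104.3517] wz None F [ 0.3833  0.2353 -0.7458] w 0.03011234134584922 ff 0.0
```

View pics/s6.png

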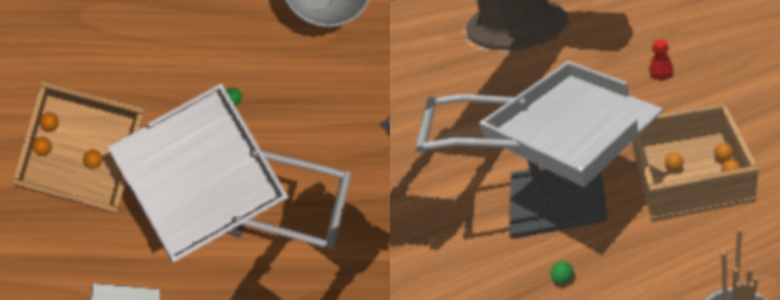

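The tray is level and empty, all three balls are in the box, the green ball hasn't moved, and the gripper is clear of everything. I'm handing it in.

```bash
python3 -c "
from station import hand_in
print(hand_in())"
```

```text
the job is handed in; nothing more can be done
None
```

The job is handed in at about 15 s: the box stands under the spout holding all three sugar balls (they had all run out by a 16° tilt), and the tray was lowered gently back to level and released.

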